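Set out the axle-check tray

TASK

Set out the axle-check tray: seat the two matching small V jigs flat in the two large nests and lay the long axle in their vees, centred between the jigs, so that one round end rests in each; seat the steel stop block flat in the small nest at the end of the tray. The larger V jig and the short axle belong to another job: leave both where they lie.

Things in the scene. Friction and masses are not known exactly. Their poses are not given: they have to be found in the camera images.
- tray: Fixed plywood tray, 344 x 112 mm, base 6 mm thick, lip all round 12 mm high, a low wire pull at each end. Origin: centre of its underside, midway between the large nests. x along its length (the row of nests), y across. In a row along x stand a bin with four nuts (54 x 74 x 18 mm, not used), two large nests and a small nest; bin and small nest at either end.
- vee_nest_1: Fixed grey printed nest for a small V jig (one of two alike), on the tray base, 65 mm along x from the tray's centre. Outside 64 x 84 mm, 18 mm high, wall tops 24 mm above the table; opening 46 (x) by 66 mm (y), flared to 52 x 72 at the top, 8 mm deep. Origin: centre of its underside; inner floor 10 mm above it. A jig sits with its groove along x, either way round.
- vee_nest_2: The other large nest, same as vee_nest_1, on the other side of the tray's centre. Either small V jig goes in either large nest. A seated jig's upper 14 mm stand above the walls: hold it there, the fingers do not fit in beside it.
- stop_nest: Fixed grey printed nest for the steel block, 134 mm from the tray's centre at one end of the row. Outside 54 x 74 mm, 18 mm high; opening 36 (x) by 56 mm (y), flared to 42 x 62 at the top, 8 mm deep. Origin: centre of its underside; inner floor 10 mm above it. The block sits with its 50 mm side along y; its upper 17 mm stand above the walls.
- vee_jig_1: Small teal printed V jig, 40 x 60 x 22 mm, 60 g, one of two alike. Origin: centre of its underside, z up. A 90 degree V groove 28 mm wide at the top runs along x (through the 40 mm), its root 8.5 mm above the underside. Grasp across the 60 mm (along y), by the solid shoulders.
- vee_jig_2: The other small teal printed V jig, same as vee_jig_1.
- long_axle: Steel axle, 190 mm, 240 to 390 g: dark square beam 18 x 18 x 50 mm in the middle (grasp it across 18 mm), bright round journals 16 mm thick, 58 mm long on either side, thin threaded ends. Origin: on its axis at mid-length; x along it. Laid in both jigs, parallel to the tray's x either way round, its axis is 36 mm above the table (19.9 over the jigs' undersides).
- stop_block: Plain squared steel block, 30 x 50 x 25 mm, 95 to 160 g. Origin: centre of its underside; 30 mm along x, 50 mm along y. Grasp across the 50 mm or the 30 mm.
- big_vee_jig: Look-alike, to be left: larger teal V jig, 50 x 76 x 32 mm; it does not fit the nests. Origin: centre of its underside; groove along x.
- short_axle: Look-alike, to be left: short axle of the same make, 120 mm long, beam 36 mm long and 18 mm square. Origin: on its axis at mid-length; x along it.
Mind the look-alikes: they are no part of the job. What is shaped like the long_axle but red or yellow is not meant.

How it is judged (in metres and radians):
At the end, for the whole second after the job is handed in: Both small jigs and the block stand flat in their nests (8 mm, 0.15 rad, 3.5 mm of the floor); the long axle lies level in both vees (axis 32 to 40.5 mm up, within 12 mm of the tray centre, 0.12 rad of its length, 0.05 rad of level); all at rest; large jig and short axle moved under 20 mm ((((horizontal distance between vee_jig_1 and vee_nest_1 below 0.008 m and z of vee_jig_1 in the frame of vee_nest_1 between 0.0065 and 0.0135 m and angle between the x axis of vee_jig_1 and the x axis of vee_nest_1, either way round below 0.15 rad and angle between vee_jig_1's own z axis and vertical below 0.1 rad) and (horizontal distance between vee_jig_2 and vee_nest_2 below 0.008 m and z of vee_jig_2 in the frame of vee_nest_2 between 0.0065 and 0.0135 m and angle between the x axis of vee_jig_2 and the x axis of vee_nest_2, either way round below 0.15 rad and angle between vee_jig_2's own z axis and vertical below 0.1 rad)) or ((horizontal distance between vee_jig_1 and vee_nest_2 below 0.008 m and z of vee_jig_1 in the frame of vee_nest_2 between 0.0065 and 0.0135 m and angle between the x axis of vee_jig_1 and the x axis of vee_nest_2, either way round below 0.15 rad and angle between vee_jig_1's own z axis and vertical below 0.1 rad) and (horizontal distance between vee_jig_2 and vee_nest_1 below 0.008 m and z of vee_jig_2 in the frame of vee_nest_1 between 0.0065 and 0.0135 m and angle between the x axis of vee_jig_2 and the x axis of vee_nest_1, either way round below 0.15 rad and angle between vee_jig_2's own z axis and vertical below 0.1 rad))) and horizontal distance between stop_block and stop_nest below 0.008 m and z of stop_block in the frame of stop_nest between 0.0065 and 0.0135 m and angle between the x axis of stop_block and the x axis of stop_nest, either way round below 0.15 rad and angle between stop_block's own z axis and vertical below 0.1 rad and horizontal distance between long_axle and tray below 0.012 m and z of long_axle in the frame of tray between 0.032 and 0.0405 m and angle between the x axis of long_axle and the x axis of tray, either way round below 0.12 rad and angle between long_axle's own x axis and vertical between 1.52 and 1.62 rad and distance of each of big_vee_jig, short_axle from where it was at the start of the episode below 0.02 m and linear speed of each of vee_jig_1, vee_jig_2, stop_block, long_axle below 0.02 m/s); the robot touches nothing.
It fails at once if the larger V jig is moved (distance of big_vee_jig from where it was at the start of the episode above 0.03 m).
It fails at once if the short axle is moved (distance of short_axle from where it was at the start of the episode above 0.03 m).
It also fails if it takes over 112 s, if anything falls off the work surface, if the arm or the gripper's body presses on something with over 40 N, if the wrist force passes 120 N, or if a joint passes its speed limit or range.

ROBOT

A 6-joint arm with a two-finger parallel gripper is mounted at the origin on the work surface; the furniture and walls round the work are solid. World frame = base frame: x ahead of the robot, y to its left, z up, the work surface at z = 0. Lengths are in m, angles in degrees, forces in N, time in s.
With the tool pointing down it reaches from about 0.375 to 0.9 m from the base axis. Payload 3.1 kg.
Tool frame: the origin (TCP) lies on the centre line of the jaws, within the pads' length; the fingertips stand 22 mm ahead of it and the grasp point (between the pads) lies 3 mm ahead of it; z points along the fingers, y is the line along which they close (so a half turn about z gives the same grasp; the last joint's range is limited). The gripper opens to 87 mm and grips with 3 to 60 N. Pads are 19 mm wide; open, the fingers measure 117 mm over their backs; the gripper's body (75 mm by 190 mm) begins 51 mm behind the grasp point.
Start: joints at [-79.269, 30.224, 82.088, -0, 67.689, -10.227], TCP at [0.224, -0.584, 0.245] pointing down, gripper open.
Joint ranges: [-176.69, 176.69], [-43.24, 126.21], [12.49, 139.97], [-82, 262], [0, 151.66], [-163.58, 163.58]. Speed limits (degrees/s): [159.86, 159.86, 180, 180, 180, 180].

INTERFACE

Orientations are given as a 3x3 rotation matrix whose columns are the frame's x, y, z axes.
In Python, from rig import * gives the robot as it stands.
- The arm moves only by the shell command python3 -m jog 'ROWS'. ROWS is text: rows parted by semicolons, each of 7 numbers parted by spaces: the shift along the tool's x, y, z in mm, then the turn, a rotation vector about the tool's x, y, z in rad, then the finger opening in mm, from 0 to 87. In form: tx ty tz ax ay az fingers; .... A call has 1 to 12 rows; each row shifts and turns the commanded pose from where the row before left it, along the tool's axes as they then stand; what a row does not reach is not made up. A row lasts 1/8 s, in which the tool goes at most 62.5 mm and 10.7 degrees, less where a joint would pass 70% of its speed; a pose out of reach is approached as far as the arm can. A call with a gripper value outside its range is refused whole. The fingers move at their own pace and stop on an object; the grip force is fixed at half the most. Time passes only in rows, so rows that do not move let the fingers close. It gives the time, the measured TCP pose, the force, the opening and the grip force at its end, in the units of the state.
- read_state(): the state, without advancing time (a new reading comes with each control period).
- capture(name): name is "scene" or "top"; returns a dict with "color" (420x560x3 uint8, red, green, blue), "camera_matrix" (3x3 intrinsics, pixels), "distortion" ([k1, k2, p1, p2, k3] as OpenCV has them; the pictures are not rectified), "R" (3x3) and "t" (3): a world point X has camera coordinates R X + t. Camera axes: x right, y down, z forward; pixel columns grow to the right and rows downward; lengths in m; the calibration is good to about 2 mm. A picture is of the moment at which its call begins. There is no depth.
- hand_in(): hands the job in; it is judged then, once.
Trained networks look in the newest picture that a camera, given by its name, has taken for a name from the list of things; names that differ only in an ending like _2 or _b are one class to them, and where a whole thing is asked for, a point or a joint stands for the part that bears it (a point fixed in the world has none). Each returns a list of dicts, best first, with "conf" (0 to 1); they miss things now and then, are a little off and sometimes report something else, mostly with a low value. They report only what shows in the picture. A call takes as long as a camera call. They do not tell look-alikes from the thing itself.
- find_in(camera, target): "at" ([x, y, z] in m, in world coordinates, good to about 4 mm: the middle of the surface that is visible of it).
- trace(camera, target): "pixels" (420x560 bool, what is visible of it).
- place_of(camera, target): "at" ([x, y, z] in m, in world coordinates, good to about 4 mm: a listed point, or the origin of a listed thing).
The state is a dict: "time_s": time; "joint_positions": joint angles; "qvel": joint speeds; "tau": joint torques, N m; "position": TCP position; "tcp_rot": TCP orientation; "force": force on the tool from outside, world axes, zero at the start; "moment": the same for the moment, N m; "opening": opening from 0.0 (shut) to 1.0 (fully open); "grasp_force": force on a finger pad.
Only numpy, scipy, OpenCV 4.12 (cv2) and the standard library are available. Lean on these libraries where they do the work, as an engineer would, in place of code of your own. Each camera call takes 0.05 s, during which the arm holds its last target. There are 200 camera calls.

## Working session

There is one attempt and no reset: what is moved stays moved. The work goes in short steps, Python scripts to look and compute and a shell command to move; the robot and the scene stay as the last step left them, time stands still between calls to the robot, and variables do not carry over. Pictures are saved under pics/ and viewed, at most 14 in all, crops included, and the job is handed in when it is done.

```bash
mkdir -p pics; ls; python3 - <<'E'
from rig import *
import cv2,numpy as np
for n in ("scene","top"):
    c=capture(n); cv2.imwrite(f"pics/{n}0.png",c["color"][:,:,::-1]); print(n,c["R"].round(3).tolist(),c["t"].round(3),c["camera_matrix"].round(1).tolist(),c["distortion"])
    for t in ["tray","vee_nest_1","stop_nest","vee_jig_1","long_axle","stop_block","big_vee_jig","short_axle"]:
        print(t,[(np.round(d["at"],3).tolist(),round(d["conf"],2)) for d in place_of(n,t)])
E
```

```text
pics
scene [[0.595, -0.804, -0.016], [-0.555, -0.396, -0.732], [0.582, 0.444, -0.682]] [-0.429  0.249  1.644] [[503.0, 0.0, 277.9], [0.0, 503.0, 207.1], [0.0, 0.0, 1.0]] [-0.01220872  0.          0.          0.          0.        ]
tray [([0.54, 0.177, 0.0], 0.82)]
vee_nest_1 [([0.549, 0.113, 0.006], 0.68), ([0.527, 0.238, 0.005], 0.52)]
stop_nest []
vee_jig_1 [([0.611, -0.107, 0.001], 0.72), ([0.453, -0.246, -0.001], 0.7), ([0.453, -0.118, -0.002], 0.26)]
long_axle [([0.566, -0.611, 0.012], 0.73), ([0.355, -0.69, 0.008], 0.66)]
stop_block [([0.455, -0.123, -0.001], 0.5)]
big_vee_jig [([0.608, -0.237, -0.002], 0.49)]
short_axle []
top [[-0.025, -1.0, -0.004], [-0.998, 0.025, -0.058], [0.058, 0.002, -0.998]] [-0.196  0.495  1.66 ] [[481.6, 0.0, 282.7], [0.0, 481.6, 210.6], [0.0, 0.0, 1.0]] [0.04028273 0.         0.         0.         0.        ]
tray [([0.54, 0.178, -0.004], 0.82)]
vee_nest_1 [([0.551, 0.112, 0.004], 0.76), ([0.527, 0.238, 0.01], 0.68)]
stop_nest [([0.515, 0.304, 0.006], 0.78)]
vee_jig_1 [([0.456, -0.247, -0.002], 0.58), ([0.606, -0.111, -0.004], 0.51)]
long_axle [([0.564, -0.61, 0.008], 0.75), ([0.515, -0.461, 0.012], 0.69), ([0.35, -0.693, 0.007], 0.5)]
stop_block [([0.452, -0.118, -0.002], 0.5)]
big_vee_jig [([0.603, -0.238, 0.002], 0.58)]
short_axle [([0.526, -0.365, 0.008], 0.73)]
```

```bash
python3 -c "
import cv2
a=cv2.imread('pics/top0.png');cv2.imwrite('pics/top0b.png',cv2.resize(a,(800,600),interpolation=cv2.INTER_CUBIC))
a=cv2.imread('pics/scene0.png');cv2.imwrite('pics/scene0b.png',cv2.resize(a,(800,600),interpolation=cv2.INTER_CUBIC))"
```

```text
(no output)
```

View pics/top0b.png

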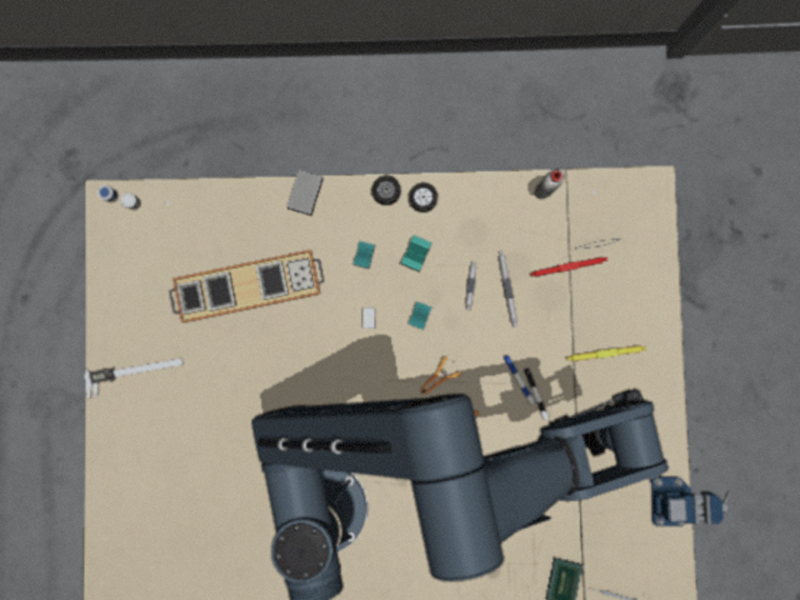

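View pics/scene0b.png

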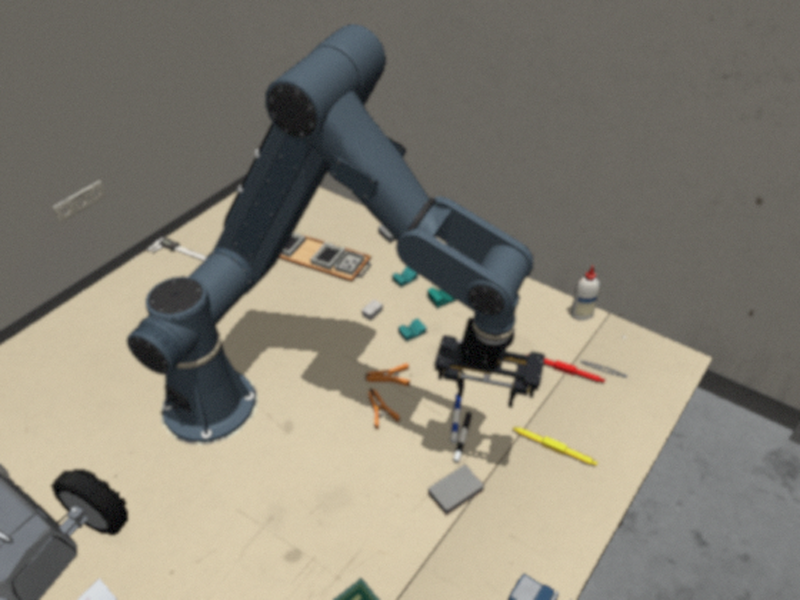

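Top view (800×600 px): the tray is at (247,285), with the small nest at its left end (190,297). There are three teal V jigs: (364,255) and (420,315) are small and alike, and (416,252) is visibly larger, so it's the look-alike. Two grey axles: (508,288) is long and is the one meant, (471,285) is short. The red and yellow ones are decoys. The block is at (369,317).

```bash
cat > h.py <<'E'
from rig import *
import cv2,numpy as np
from scipy.optimize import minimize
def proj(c,P):
    r,_=cv2.Rodrigues(c["R"]); return cv2.projectPoints(np.asarray(P,float).reshape(-1,1,3),r,c["t"],c["camera_matrix"],np.asarray(c["distortion"],float))[0][:,0]
def box(p,dims,z0=0.):
    x,y,z,a=p; c,s=np.cos(a),np.sin(a)
    return [[x+c*u*dims[0]/2-s*v*dims[1]/2,y+s*u*dims[0]/2+c*v*dims[1]/2,z+z0+w*dims[2]] for u in(-1,1) for v in(-1,1) for w in(0,1)]
S=8
def cost(obs,P):
    e=0
    for c,m in obs:
        h=cv2.convexHull(proj(c,P).astype(np.float32))[:,0]
        o=np.array([max(int(h[:,0].min())-25,0),max(int(h[:,1].min())-25,0)]); q=np.ceil(h.max(0)).astype(int)+25
        sub=m[o[1]:q[1],o[0]:q[0]]
        im=np.zeros((sub.shape[0]*S,sub.shape[1]*S),np.uint8)
        cv2.fillPoly(im,[np.round(((h-o+.5)*S-.5)*16).astype(np.int32)],1,shift=4)
        f=cv2.resize(im.astype(np.float32),sub.shape[::-1],interpolation=cv2.INTER_AREA)
        e+=((f-sub)**2).sum()/m.sum()
    return e
def fit(obs,p0,dims,z0=0.,freez=False):
    best=None
    for da in (0,.5,-.5,1.,-1.):
        x0=np.array([p0[0],p0[1],p0[3]+da]+([p0[2]] if freez else []))
        g=lambda v:cost(obs,box([v[0],v[1],v[3] if freez else p0[2],v[2]],dims,z0))
        sx=np.vstack([x0]+[x0+d for d in np.diag([.006,.006,.2,.006][:len(x0)])])
        r=minimize(g,x0,method="Nelder-Mead",options=dict(initial_simplex=sx,xatol=1e-5,fatol=1e-5,maxiter=400))
        if best is None or r.fun<best.fun:best=r
    return best
def masks(cam,c,target,P,rad=25):
    u=proj(c,[P])[0]; out=[]
    for d in trace(cam,target):
        m=d["pixels"]; 
        if m.sum()<10: continue
        k=np.argwhere(m).mean(0)[::-1]; dd=np.linalg.norm(k-u)
        if dd<rad: out.append((dd,m))
    return min(out,key=lambda t:t[0])[1].astype(np.float32) if out else None
E
python3 - <<'E'
from h import *
C={n:capture(n) for n in("top","scene")}
L=[("jigA","vee_jig_1",(.456,-.247,0,0),(.04,.06,.022),0),("jigB","vee_jig_1",(.609,-.109,0,0),(.04,.06,.022),0),("big","big_vee_jig",(.605,-.238,0,0),(.05,.076,.032),0),
("block","stop_block",(.453,-.12,0,0),(.03,.05,.025),0),("long","long_axle",(.515,-.461,.009,.2),(.19,.016,.018),-.009),("short","short_axle",(.526,-.365,.009,0),(.12,.016,.018),-.009),
("tray","tray",(.54,.177,0,1.75),(.344,.112,.012),0),("nest1","vee_nest_1",(.551,.112,.006,1.75),(.064,.084,.018),0),("nest2","vee_nest_1",(.527,.238,.006,1.75),(.064,.084,.018),0),("stop","stop_nest",(.515,.304,.006,1.75),(.054,.074,.018),0)]
for n,t,p,d,z0 in L:
    M={k:masks(k,C[k],t,p[:3]) for k in C}
    for ks in (["top"],["scene"],["top","scene"]):
        o=[(C[k],M[k]) for k in ks if M[k] is not None]
        if len(o)<len(ks): print(n,ks,"none");continue
        r=fit(o,p,d,z0,len(ks)==2); print(n,ks,r.x.round(4),"deg",np.degrees(r.x[2]).round(1),"c",round(r.fun,3),[int(m.sum()) for _,m in o])
a=C["top"]["color"][165:240,240:375,::-1]
cv2.imwrite("pics/crop.png",cv2.resize(a,None,fx=5.9,fy=5.9,interpolation=cv2.INTER_CUBIC))
E
```

```text
jigA ['top'] [ 0.4548 -0.2457 -1.9617] deg -112.4 c 0.027 [204]
jigA ['scene'] [ 0.4533 -0.2423 -1.9063] deg -109.2 c 0.097 [199]
jigA ['top', 'scene'] [ 4.5330e-01 -2.4450e-01  1.1849e+00  6.0000e-04] deg 67.9 c 0.173 [204, 199]
jigB ['top'] [ 0.6073 -0.1128  1.3251] deg 75.9 c 0.027 [210]
jigB ['scene'] none
jigB ['top', 'scene'] none
big ['top'] [ 0.6053 -0.2423  1.1452] deg 65.6 c 0.041 [322]
big ['scene'] [ 0.5943 -0.2296 -0.8608] deg -49.3 c 0.919 [155]
big ['top', 'scene'] [ 6.0550e-01 -2.4140e-01  1.1339e+00 -1.0000e-03] deg 65.0 c 1.178 [322, 155]
block ['top'] [ 0.4522 -0.1221 -1.5873] deg -90.9 c 0.012 [133]
block ['scene'] [ 0.4519 -0.1181 -1.5458] deg -88.6 c 0.135 [129]
block ['top', 'scene'] [ 0.4515 -0.1217  1.5477  0.0036] deg 88.7 c 0.183 [133, 129]
long ['top'] [ 0.5104 -0.4621  0.1547] deg 8.9 c 0.178 [272]
long ['scene'] none
long ['top', 'scene'] none
short ['top'] none
short ['scene'] none
short ['top', 'scene'] none
tray ['top'] [0.5382 0.1767 1.754 ] deg 100.5 c 0.993 [1723]
tray ['scene'] [0.5389 0.1667 1.7337] deg 99.3 c 2.642 [462]
tray ['top', 'scene'] [ 0.54    0.1742  1.7539 -0.0066] deg 100.5 c 3.664 [1723, 462]
nest1 ['top'] [0.5499 0.1126 1.7646] deg 101.1 c 0.043 [453]
nest1 ['scene'] [0.5489 0.1153 1.8146] deg 104.0 c 0.102 [270]
nest1 ['top', 'scene'] [0.5495 0.1134 1.7626 0.0065] deg 101.0 c 0.163 [453, 270]
nest2 ['top'] [0.5264 0.2386 1.7633] deg 101.0 c 0.037 [468]
nest2 ['scene'] [0.535  0.231  2.4036] deg 137.7 c 1.267 [111]
nest2 ['top', 'scene'] [0.5264 0.2398 1.8034 0.003 ] deg 103.3 c 1.571 [468, 111]
stop ['top'] [0.5136 0.3062 1.7569] deg 100.7 c 0.046 [388]
stop ['scene'] none
stop ['top', 'scene'] none
```

View pics/crop.png

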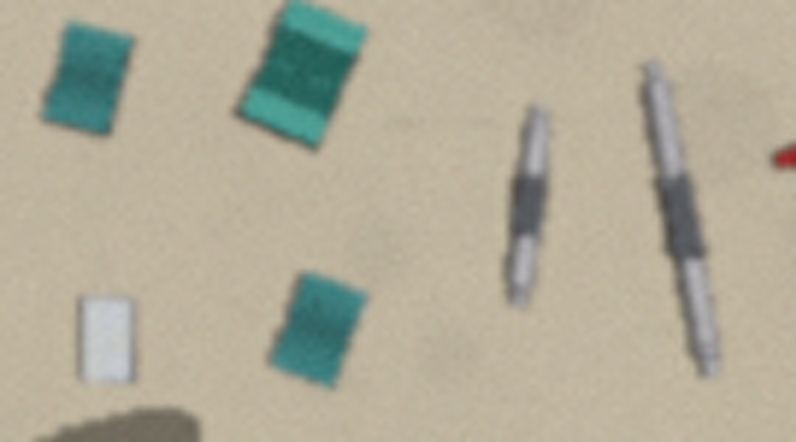

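The crop confirms it. Small jigs are at crop px (88,78) and (317,328), the big jig at (302,75), the short axle at (528,205), and the long axle at (682,217) with its dark beam in the middle. Next, a planner that prints the move numbers.

```bash
cat > plan.py <<'E'
import sys,numpy as np
from rig import *
# target x y z(m) and yaw (deg) of the closing axis (mod 180)
def plan(x,y,z,yaw=None):
    s=read_state(); R=np.array(s["tcp_rot"]); p=np.array(s["position"])
    d=R.T@(np.array([x,y,z])-p)*1000
    cur=np.degrees(np.arctan2(R[1,1],R[0,1])); out=""
    if yaw is not None:
        w=(yaw-cur+90)%180-90
        out=f"yaw now {cur:.1f} world turn {w:.1f} deg -> tool az {-np.radians(w):.3f} (or {-np.radians(w-np.sign(w)*180):.3f})"
    print("t",round(s["time_s"],2),"p",p.round(4),"tool shift mm",d.round(1),out,"q6",round(s["joint_positions"][5],1),"zax",R[:,2].round(3),"open",round(s["opening"],3),"F",np.round(s["force"],1),"g",round(s["grasp_force"],1))
if __name__=="__main__":
    a=[float(v) for v in sys.argv[1:]]; plan(*a)
E
python3 plan.py .454 -.2455 .12 -21.5; python3 - <<'E'
from h import *
c=capture("top")
K=c["camera_matrix"]
for (u,v),z in (((240+684/5.9-.4,165+217/5.9-.4),.018),):
    n=cv2.undistortPoints(np.array([[[u,v]]]),K,np.array(c["distortion"]))[0,0]
    d=c["R"].T@np.array([*n,1]);o=-c["R"].T@c["t"];print((o+d*(z-o[2])/d[2]).round(4))
E
```

```text
t 2.0 p [ 0.2236 -0.5836  0.2446] tool shift mm [ 336.1 -233.3  124.6] yaw now -69.0 world turn 47.5 deg -> tool az -0.830 (or 2.312) q6 -10.2 zax [ 0. -0. -1.] open 1.0 F [ 0.6  0.2 -0.1] g 0.0
[ 0.5155 -0.4623  0.018 ]
```

```bash
python3 -m jog '42 -29.2 15.5 0 0 0 87; 42 -29.2 15.5 0 0 0 87; 42 -29.2 15.5 0 0 0 87; 42 -29.2 15.5 0 0 0 87; 42 -29.2 15.5 0 0 0 87; 42 -29.2 15.5 0 0 0 87; 42 -29 15.5 0 0 0 87; 42 -29 16 0 0 0 87'; python3 -m jog '0 0 0 0 0 -0.166 87; 0 0 0 0 0 -0.166 87; 0 0 0 0 0 -0.166 87; 0 0 0 0 0 -0.166 87; 0 0 0 0 0 -0.166 87; 0 0 0 0 0 0 87'; python3 plan.py .454 -.2455 .032 -21.5
python3 - <<'E'
from h import *
C={n:capture(n) for n in("top","scene")}
L=[("jigB","vee_jig_1",(.609,-.109,0,0),(.04,.06,.022),0),("block","stop_block",(.453,-.12,0,0),(.03,.05,.025),0),("long","long_axle",(.515,-.461,.009,.2),(.19,.016,.018),-.009),
("nest1","vee_nest_1",(.551,.112,.006,1.75),(.064,.084,.018),0),("nest2","vee_nest_1",(.527,.238,.006,1.75),(.064,.084,.018),0),("stop","stop_nest",(.515,.304,.006,1.75),(.054,.074,.018),0)]
for n,t,p,d,z0 in L:
    M={k:masks(k,C[k],t,p[:3]) for k in C}
    for ks in (["top"],["scene"],["top","scene"]):
        o=[(C[k],M[k]) for k in ks if M[k] is not None]
        if len(o)<len(ks): print(n,ks,"none");continue
        r=fit(o,p,d,z0,len(ks)==2); print(n,ks,r.x.round(4),"deg",np.degrees(r.x[2]).round(1),"c",round(r.fun,3),[int(m.sum()) for _,m in o])
cv2.imwrite("pics/scene1.png",cv2.resize(C["scene"]["color"][:,:,::-1],(800,600),interpolation=cv2.INTER_CUBIC))
E
```

```text
time_s: 3.05
position: [0.4551, -0.2447, 0.1198]
tcp_rot: [[0.934, 0.357, 0.001], [0.357, -0.934, -0.001], [0.001, 0.001, -1.0]]
force: [0.7, 0.0, -0.2]
opening: 0.996
grasp_force: 0.0
time_s: 3.8
position: [0.4542, -0.2458, 0.1202]
tcp_rot: [[0.368, 0.93, 0.0], [0.93, -0.368, -0.0], [-0.0, 0.0, -1.0]]
force: [-0.5, -0.4, 0.7]
opening: 0.998
grasp_force: 0.0
t 3.8 p [ 0.4542 -0.2458  0.1202] tool shift mm [ 0.2 -0.3 88.2] yaw now -21.6 world turn 0.1 deg -> tool az -0.002 (or 3.140) q6 -19.2 zax [ 0. -0. -1.] open 0.998 F [-0.5 -0.4  0.7] g 0.0
jigB ['top'] [ 0.6081 -0.1138  1.2653] deg 72.5 c 0.05 [218]
jigB ['scene'] none
jigB ['top', 'scene'] none
block ['top'] none
block ['scene'] [ 0.4517 -0.118   1.4712] deg 84.3 c 0.049 [158]
block ['top', 'scene'] none
long ['top'] [ 0.5192 -0.4611  0.1496] deg 8.6 c 0.399 [202]
long ['scene'] [ 0.5233 -0.4565  0.2213] deg 12.7 c 0.697 [141]
long ['top', 'scene'] [ 0.5186 -0.4584  0.1932  0.017 ] deg 11.1 c 1.17 [202, 141]
nest1 ['top'] [0.5485 0.111  1.7592] deg 100.8 c 0.049 [458]
nest1 ['scene'] none
nest1 ['top', 'scene'] none
nest2 ['top'] [0.5267 0.2382 1.7355] deg 99.4 c 0.075 [447]
nest2 ['scene'] [0.5245 0.2442 1.7697] deg 101.4 c 0.021 [286]
nest2 ['top', 'scene'] [0.5239 0.2389 1.7402 0.0092] deg 99.7 c 0.168 [447, 286]
stop ['top'] [0.5139 0.3063 1.7696] deg 101.4 c 0.029 [369]
stop ['scene'] [0.5137 0.3124 1.9289] deg 110.5 c 0.234 [170]
stop ['top', 'scene'] [0.5127 0.3059 1.7845 0.0107] deg 102.2 c 0.32 [369, 170]
```

View pics/scene1.png

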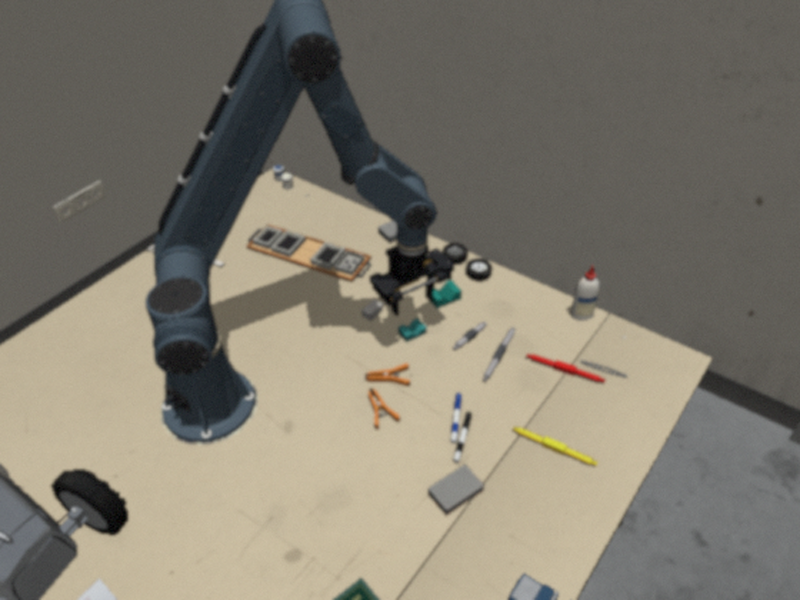

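Scene view: the gripper is above the lower small jig at (412,330). The tray at (310,252) and long axle (500,352) are now unobstructed. The two cameras agree on heights, within a few mm, and differ by about 3–4 mm in y, roughly the same for every object. I'll split the difference and grasp jig A.

```bash
python3 -m jog '1.2 -0.5 30 0 0 0 87; 0 0 30 0 0 0 87; 0 0 28 0 0 0 87; 0 0 0 0 0 0 87; 0 0 0 0 0 0 55; 0 0 0 0 0 0 50; 0 0 0 0 0 0 50; 0 0 0 0 0 0 50; 0 0 0 0 0 0 50'; python3 plan.py .5495 .112 .12 10.6
```

```text
time_s: 5.62
position: [0.4544, -0.2447, 0.0328]
tcp_rot: [[0.366, 0.931, 0.001], [0.931, -0.366, -0.001], [-0.001, 0.002, -1.0]]
force: [-0.7, -0.0, 6.1]
opening: 0.691
grasp_force: 30.0
t 5.62 p [ 0.4544 -0.2447  0.0328] tool shift mm [366.7 -42.  -87.4] yaw now -21.5 world turn 32.1 deg -> tool az -0.560 (or 2.582) q6 -19.2 zax [ 0.001 -0.001 -1.   ] open 0.691 F [-0.7 -0.   6.1] g 30.0
```

```bash
python3 -m jog '0 0 -43 0 0 0 50; 0 0 -44 0 0 0 50; 41 -4.7 0 0 0 0 50; 41 -4.7 0 0 0 0 50; 41 -4.7 0 0 0 0 50; 41 -4.7 0 0 0 0 50; 41 -4.7 0 0 0 0 50; 41 -4.7 0 0 0 0 50; 41 -4.7 0 0 0 0 50; 41 -4.7 0 0 0 0 50; 39 -4.4 0 0 0 0 50'; python3 -m jog '0 0 0 0 0 -0.14 50; 0 0 0 0 0 -0.14 50; 0 0 0 0 0 -0.14 50; 0 0 0 0 0 -0.14 50; 0 0 0 0 0 0 50; 0 0 0 0 0 0 50'; python3 plan.py .5495 .1125 .05 10.6
python3 - <<'E'
from h import *
C={n:capture(n) for n in("top","scene")}
L=[("held","vee_jig_1",(.5495,.1125,.088,1.755),(.04,.06,.022),0),("block","stop_block",(.453,-.12,0,0),(.03,.05,.025),0),("jigB","vee_jig_1",(.609,-.109,0,0),(.04,.06,.022),0)]
for n,t,p,d,z0 in L:
    M={k:masks(k,C[k],t,p[:3],12) for k in C}
    for ks in (["top"],["scene"],["top","scene"]):
        o=[(C[k],M[k]) for k in ks if M[k] is not None]
        if len(o)<len(ks): print(n,ks,"none");continue
        r=fit(o,p,d,z0,len(ks)==2); print(n,ks,r.x.round(4),"deg",np.degrees(r.x[2]).round(1),"c",round(r.fun,3),[int(m.sum()) for _,m in o])
cv2.imwrite("pics/scene2.png",cv2.resize(C["scene"]["color"][120:270,120:320,::-1],(800,600),interpolation=cv2.INTER_CUBIC))
E
```

```text
time_s: 7.0
position: [0.5491, 0.114, 0.1188]
tcp_rot: [[0.366, 0.931, -0.001], [0.931, -0.366, -0.0], [-0.0, -0.001, -1.0]]
force: [0.4, 0.2, -0.2]
opening: 0.683
grasp_force: 30.0
time_s: 7.75
position: [0.5491, 0.1125, 0.1189]
tcp_rot: [[-0.182, 0.983, -0.0], [0.983, 0.182, -0.0], [0.0, -0.0, -1.0]]
force: [0.2, -0.8, -0.3]
opening: 0.684
grasp_force: 30.0
t 7.75 p [0.5491 0.1125 0.1189] tool shift mm [-0.1  0.5 68.9] yaw now 10.5 world turn 0.1 deg -> tool az -0.002 (or 3.140) q6 -10.3 zax [-0. -0. -1.] open 0.684 F [ 0.2 -0.8 -0.3] g 30.0
held ['top'] none
held ['scene'] [0.5505 0.1051 2.3332] deg 133.7 c 0.316 [111]
held ['top', 'scene'] none
block ['top'] [ 0.4513 -0.1221 -1.5521] deg -88.9 c 0.051 [124]
block ['scene'] [ 0.4545 -0.1178 -1.3449] deg -77.1 c 0.261 [110]
block ['top', 'scene'] [ 0.451  -0.1222  1.5873  0.005 ] deg 90.9 c 0.369 [124, 110]
jigB ['top'] [ 0.607  -0.113   1.3161] deg 75.4 c 0.03 [208]
jigB ['scene'] [ 0.6046 -0.1105 -1.8594] deg -106.5 c 0.057 [176]
jigB ['top', 'scene'] [ 6.0630e-01 -1.1180e-01  1.2944e+00 -6.0000e-04] deg 74.2 c 0.14 [208, 176]
```

View pics/scene2.png

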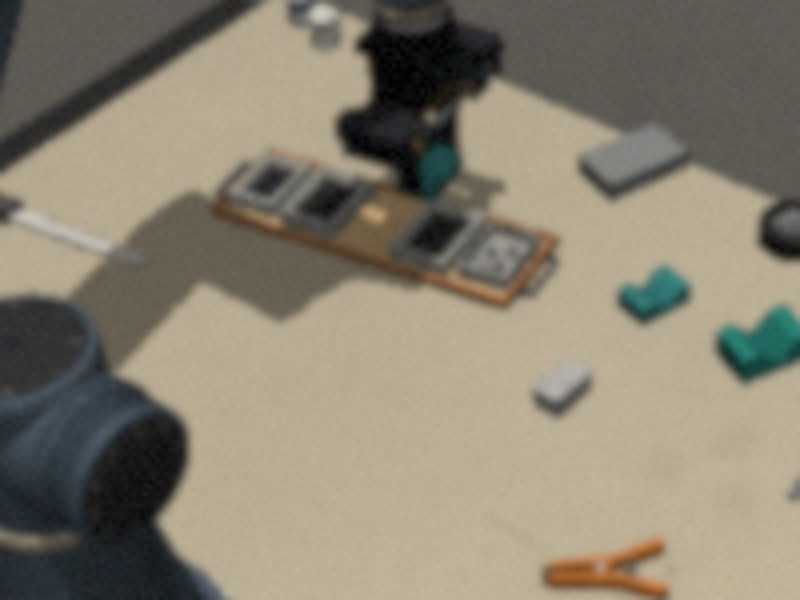

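The jig (440,170 in the crop) is held level above nest 1. Lowering.

```bash
python3 -m jog '0 0.4 25 0 0 0 50; 0 0 25 0 0 0 50; 0 0 10 0 0 0 50; 0 0 5 0 0 0 50; 0 0 3 0 0 0 50; 0 0 1.5 0 0 0 50; 0 0 0 0 0 0 50'; python3 plan.py .5495 .1125 .0488 10.6
```

```text
time_s: 9.02
position: [0.5499, 0.1126, 0.0499]
tcp_rot: [[-0.184, 0.983, 0.001], [0.983, 0.184, 0.0], [-0.0, 0.001, -1.0]]
force: [-0.4, -0.7, 0.5]
opening: 0.689
grasp_force: 30.0
t 9.03 p [0.5499 0.1126 0.0499] tool shift mm [-0.1 -0.4  1.1] yaw now 10.6 world turn -0.0 deg -> tool az 0.000 (or -3.142) q6 -10.4 zax [ 0.001  0.    -1.   ] open 0.689 F [-0.4 -0.7  0.5] g 30.0
```

```bash
python3 -m jog '0 0 1.2 0 0 0 50; 0 0 0 0 0 0 70; 0 0 0 0 0 0 87; 0 0 0 0 0 0 87; 0 0 0 0 0 0 87; 0 0 -35 0 0 0 87; 0 0 -35 0 0 0 87'; python3 plan.py .6062 -.1115 .12 -15
```

```text
time_s: 9.9
position: [0.5492, 0.1126, 0.1186]
tcp_rot: [[-0.184, 0.983, -0.002], [0.983, 0.184, -0.0], [0.0, -0.002, -1.0]]
force: [-0.7, 0.3, 0.2]
opening: 0.995
grasp_force: 0.0
t 9.9 p [0.5492 0.1126 0.1186] tool shift mm [-230.7   14.8   -1.5] yaw now 10.6 world turn -25.6 deg -> tool az 0.447 (or -2.695) q6 -10.4 zax [-0.002 -0.    -1.   ] open 0.995 F [-0.7  0.3  0.2] g 0.0
```

```bash
python3 -m jog '-38.5 2.5 0 0 0 0 87; -38.5 2.5 0 0 0 0 87; -38.5 2.5 0 0 0 0 87; -38.5 2.5 0 0 0 0 87; -38.5 2.5 0 0 0 0 87; -38.5 2.5 0 0 0 0 87; 0 0 0 0 0 0.149 87; 0 0 0 0 0 0.149 87; 0 0 0 0 0 0.149 87; 0 0 0 0 0 0 87'; python3 plan.py .6062 -.1115 .0325 -15
python3 - <<'E'
from h import *
C={n:capture(n) for n in("top","scene")}
L=[("jig1","vee_jig_1",(.5495,.1125,.016,1.755),(.04,.06,.022),0),("nest2","vee_nest_1",(.527,.238,.006,1.75),(.064,.084,.018),0),("long","long_axle",(.515,-.461,.009,.2),(.19,.016,.018),-.009)]
for n,t,p,d,z0 in L:
    M={k:masks(k,C[k],t,p[:3],12) for k in C}
    for ks in (["top"],["scene"],["top","scene"]):
        o=[(C[k],M[k]) for k in ks if M[k] is not None]
        if len(o)<len(ks): print(n,ks,"none");continue
        r=fit(o,p,d,z0,len(ks)==2); print(n,ks,r.x.round(4),"deg",np.degrees(r.x[2]).round(1),"c",round(r.fun,3),[int(m.sum()) for _,m in o])
E
```

```text
time_s: 11.15
position: [0.6067, -0.1117, 0.1182]
tcp_rot: [[0.257, 0.966, -0.0], [0.966, -0.257, 0.0], [0.0, -0.0, -1.0]]
force: [-0.2, 0.7, -0.6]
opening: 1.001
grasp_force: 0.0
t 11.15 p [ 0.6067 -0.1117  0.1182] tool shift mm [ 0.1 -0.5 85.7] yaw now -14.9 world turn -0.1 deg -> tool az 0.001 (or -3.140) q6 -5.9 zax [-0.  0. -1.] open 1.001 F [-0.2  0.7 -0.6] g 0.0
jig1 ['top'] [0.5513 0.1112 1.7861] deg 102.3 c 0.372 [162]
jig1 ['scene'] [0.5491 0.1158 1.8203] deg 104.3 c 0.101 [148]
jig1 ['top', 'scene'] [0.5485 0.1127 1.738  0.0171] deg 99.6 c 0.504 [162, 148]
nest2 ['top'] [0.5483 0.2356 2.7597] deg 158.1 c 0.719 [270]
nest2 ['scene'] [0.5243 0.2451 1.7304] deg 99.1 c 0.027 [279]
nest2 ['top', 'scene'] [0.5285 0.243  1.6502 0.0053] deg 94.5 c 0.935 [270, 279]
long ['top'] [ 0.5161 -0.4611  0.1541] deg 8.8 c 0.095 [267]
long ['scene'] [ 0.5162 -0.4575  0.1907] deg 10.9 c 0.427 [177]
long ['top', 'scene'] [ 0.5159 -0.4597  0.163   0.0152] deg 9.3 c 0.568 [267, 177]
```

```bash
python3 -m jog '0 0 30 0 0 0 87; 0 0 30 0 0 0 87; 0 0 25.5 0 0 0 87; 0 0 0 0 0 0 87; 0 0 0 0 0 0 55; 0 0 0 0 0 0 50; 0 0 0 0 0 0 50; 0 0 0 0 0 0 50; 0 0 0 0 0 0 50; 0 0 -43 0 0 0 50; 0 0 -43 0 0 0 50; 0 0 0 0 0 0 50'; python3 plan.py .5257 .2405 .12 10.6
```

```text
time_s: 13.05
position: [0.6092, -0.1125, 0.1223]
tcp_rot: [[0.259, 0.966, 0.007], [0.966, -0.259, -0.003], [-0.001, 0.008, -1.0]]
force: [0.2, 1.0, -2.4]
opening: 0.686
grasp_force: 30.0
t 13.05 p [ 0.6092 -0.1125  0.1223] tool shift mm [ 319.4 -172.1    0.7] yaw now -15.0 world turn 25.6 deg -> tool az -0.447 (or 2.695) q6 -5.8 zax [ 0.007 -0.003 -1.   ] open 0.686 F [ 0.2  1.  -2.4] g 30.0
```

```bash
python3 -m jog '40 -21.4 0 0 0 0 50; 40 -21.4 0 0 0 0 50; 40 -21.4 0 0 0 0 50; 40 -21.4 0 0 0 0 50; 40 -21.4 0 0 0 0 50; 40 -21.4 0 0 0 0 50; 40 -21.4 0 0 0 0 50; 39 -21.4 0 0 0 0 50; 0 0 0 0 0 -0.149 50; 0 0 0 0 0 -0.149 50; 0 0 0 0 0 -0.149 50; 0 0 0 0 0 0 50'; python3 plan.py .5257 .2405 .05 10.6;python3 - <<'E'
from h import *
c=capture("scene");cv2.imwrite("pics/scene3.png",cv2.resize(c["color"][100:220,120:280,::-1],(800,600),interpolation=cv2.INTER_CUBIC))
E
```

```text
time_s: 14.55
position: [0.5232, 0.2406, 0.1176]
tcp_rot: [[-0.182, 0.983, -0.003], [0.983, 0.182, -0.001], [-0.0, -0.003, -1.0]]
force: [0.5, -0.2, -0.3]
opening: 0.684
grasp_force: 30.0
t 14.55 p [0.5232 0.2406 0.1176] tool shift mm [-0.5  2.7 67.6] yaw now 10.5 world turn 0.1 deg -> tool az -0.002 (or 3.140) q6 3.1 zax [-0.003 -0.001 -1.   ] open 0.684 F [ 0.5 -0.2 -0.3] g 30.0
```

View pics/scene3.png

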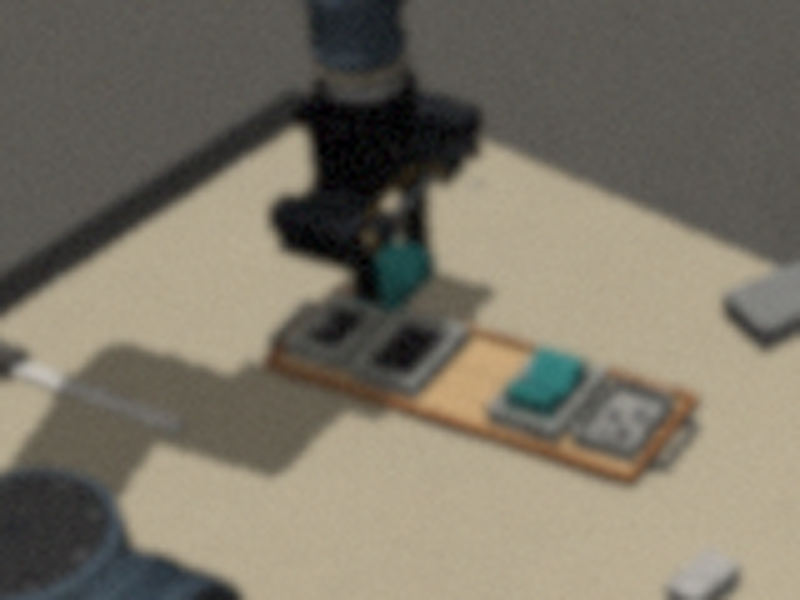

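Jig A sits level in nest 1 (545,380), and jig B is held over nest 2. Lowering.

```bash
python3 -m jog '0 1.5 25 0 0 0 50; 0 0 15 0 0 0 50; 0 0 0 0 0 0 50; 0 0 0 0 0 0 50'; python3 plan.py .5257 .2405 .0485 10.6
```

```text
time_s: 15.1
position: [0.5258, 0.2411, 0.0791]
tcp_rot: [[-0.183, 0.983, 0.0], [0.983, 0.183, 0.0], [0.0, 0.0, -1.0]]
force: [-0.2, 0.9, -0.8]
opening: 0.681
grasp_force: 30.0
t 15.1 p [0.5258 0.2411 0.0791] tool shift mm [-0.5 -0.2 30.6] yaw now 10.6 world turn 0.0 deg -> tool az -0.001 (or 3.141) q6 3.0 zax [ 0.  0. -1.] open 0.681 F [-0.2  0.9 -0.8] g 30.0
```

```bash
python3 -m jog '-0.5 0 16 0 0 0 50; 0 0 8 0 0 0 50; 0 0 3 0 0 0 50; 0 0 2 0 0 0 50; 0 0 0 0 0 0 50; 0 0 0 0 0 0 50'; python3 plan.py .5257 .2405 .0485 10.6
```

```text
time_s: 15.85
position: [0.5259, 0.2406, 0.05]
tcp_rot: [[-0.184, 0.983, 0.001], [0.983, 0.184, 0.0], [0.0, 0.001, -1.0]]
force: [-0.1, 0.0, -0.2]
opening: 0.686
grasp_force: 30.0
t 15.85 p [0.5259 0.2406 0.05  ] tool shift mm [-0.1 -0.2  1.5] yaw now 10.6 world turn -0.0 deg -> tool az 0.000 (or -3.142) q6 2.9 zax [ 0.001  0.    -1.   ] open 0.686 F [-0.1  0.  -0.2] g 30.0
```

```bash
python3 -m jog '0 0 1.2 0 0 0 50; 0 0 0 0 0 0 70; 0 0 0 0 0 0 87; 0 0 0 0 0 0 87; 0 0 0 0 0 0 87; 0 0 -35 0 0 0 87; 0 0 -35 0 0 0 87; 0 0 0 0 0 0 87'; python3 plan.py .4517 -.1206 .12 0
```

```text
time_s: 16.85
position: [0.5277, 0.2411, 0.1212]
tcp_rot: [[-0.184, 0.983, 0.006], [0.983, 0.184, 0.001], [0.0, 0.006, -1.0]]
force: [0.4, 0.0, -0.6]
opening: 0.997
grasp_force: 0.0
t 16.85 p [0.5277 0.2411 0.1212] tool shift mm [-3.415e+02 -1.412e+02  2.000e-01] yaw now 10.6 world turn -10.6 deg -> tool az 0.185 (or -2.956) q6 2.9 zax [ 0.006  0.001 -1.   ] open 0.997 F [ 0.4  0.  -0.6] g 0.0
```

```bash
python3 -m jog '-38 -15.6 0 0 0 0 87; -38 -15.6 0 0 0 0 87; -38 -15.6 0 0 0 0 87; -38 -15.6 0 0 0 0 87; -38 -15.6 0 0 0 0 87; -38 -15.6 0 0 0 0 87; -38 -15.6 0 0 0 0 87; -38 -15.6 0 0 0 0 87; -38 -15.6 0 0 0 0 87; 0 0 0 0 0 0.185 87; 0 0 0 0 0 0 87; 0 0 0 0 0 0 87'; python3 plan.py .4517 -.1206 .032 0
python3 - <<'E'
from h import *
C={n:capture(n) for n in("top","scene")}
L=[("jig1","vee_jig_1",(.5495,.1125,.016,1.755),(.04,.06,.022),0),("jig2","vee_jig_1",(.5255,.2405,.016,1.755),(.04,.06,.022),0),("stop","stop_nest",(.514,.306,.006,1.75),(.054,.074,.018),0),("long","long_axle",(.515,-.461,.009,.2),(.19,.016,.018),-.009)]
for n,t,p,d,z0 in L:
    M={k:masks(k,C[k],t,p[:3],12) for k in C}
    for ks in (["top"],["scene"],["top","scene"]):
        o=[(C[k],M[k]) for k in ks if M[k] is not None]
        if len(o)<len(ks): print(n,ks,"none");continue
        r=fit(o,p,d,z0,len(ks)==2); print(n,ks,r.x.round(4),"deg",np.degrees(r.x[2]).round(1),"c",round(r.fun,3),[int(m.sum()) for _,m in o])
E
```

```text
time_s: 18.35
position: [0.4502, -0.1209, 0.1181]
tcp_rot: [[-0.003, 1.0, -0.001], [1.0, 0.003, 0.001], [0.001, -0.001, -1.0]]
force: [-0.6, 0.3, -0.1]
opening: 0.998
grasp_force: 0.0
t 18.35 p [ 0.4502 -0.1209  0.1181] tool shift mm [ 0.2  1.6 86.1] yaw now 0.2 world turn -0.2 deg -> tool az 0.003 (or -3.138) q6 -29.0 zax [-0.001  0.001 -1.   ] open 0.998 F [-0.6  0.3 -0.1] g 0.0
jig1 ['top'] [0.5484 0.1116 1.7615] deg 100.9 c 0.041 [242]
jig1 ['scene'] [0.5493 0.1163 1.7749] deg 101.7 c 0.074 [155]
jig1 ['top', 'scene'] [0.5475 0.1119 1.7743 0.0199] deg 101.7 c 0.154 [242, 155]
jig2 ['top'] [0.5267 0.2394 1.7038] deg 97.6 c 0.068 [256]
jig2 ['scene'] [0.5249 0.2425 1.7566] deg 100.6 c 0.152 [136]
jig2 ['top', 'scene'] [0.5258 0.2402 1.7642 0.0184] deg 101.1 c 0.27 [256, 136]
stop ['top'] [0.5131 0.3061 1.7741] deg 101.7 c 0.065 [349]
stop ['scene'] [0.5098 0.3121 1.7713] deg 101.5 c 0.074 [218]
stop ['top', 'scene'] [0.5111 0.3074 1.7375 0.0078] deg 99.6 c 0.248 [349, 218]
long ['top'] [ 0.517  -0.4609  0.1471] deg 8.4 c 0.193 [248]
long ['scene'] [ 0.5208 -0.4563  0.1663] deg 9.5 c 0.196 [222]
long ['top', 'scene'] [ 0.5156 -0.4597  0.1502  0.0163] deg 8.6 c 0.423 [248, 222]
```

```bash
python3 -m jog '0 1.5 30 0 0 0 87; 0 0 30 0 0 0 87; 0 0 26 0 0 0 87; 0 0 0 0 0 0 87; 0 0 0 0 0 0 55; 0 0 0 0 0 0 40; 0 0 0 0 0 0 40; 0 0 0 0 0 0 40; 0 0 0 0 0 0 40; 0 0 -43 0 0 0 40; 0 0 -45 0 0 0 40; 0 0 0 0 0 0 40'; python3 plan.py .5124 .3080 .12 10.6
```

```text
time_s: 20.35
position: [0.4538, -0.1223, 0.1231]
tcp_rot: [[-0.0, 1.0, 0.006], [1.0, 0.0, -0.003], [-0.003, 0.006, -1.0]]
force: [-0.1, 0.4, -1.9]
opening: 0.578
grasp_force: 29.8
t 20.35 p [ 0.4538 -0.1223  0.1231] tool shift mm [430.3  58.7   2.1] yaw now 0.0 world turn 10.6 deg -> tool az -0.185 (or 2.957) q6 -28.8 zax [ 0.006 -0.003 -1.   ] open 0.578 F [-0.1  0.4 -1.9] g 29.8
```

Opening 50.3 mm, so the block is held. Carrying it over.

```bash
python3 -m jog '43 6 0 0 0 0 40; 43 6 0 0 0 0 40; 43 6 0 0 0 0 40; 43 6 0 0 0 0 40; 43 6 0 0 0 0 40; 43 6 0 0 0 0 40; 43 6 0 0 0 0 40; 43 6 0 0 0 0 40; 43 6 0 0 0 0 40; 43 6 0 0 0 0 40; 0 0 0 0 0 -0.185 40; 0 0 0 0 0 0 40'; python3 -m jog '0 0 25 0 0 0 40; 0 0 10 0 0 0 40; 0 0 0 0 0 0 40; 0 0 0 0 0 0 40'; python3 plan.py .5124 .3080 .0485 10.6;python3 - <<'E'
from h import *
c=capture("scene");cv2.imwrite("pics/scene4.png",cv2.resize(c["color"][100:220,120:280,::-1],(800,600),interpolation=cv2.INTER_CUBIC))
E
```

```text
time_s: 21.85
position: [0.5108, 0.3086, 0.1188]
tcp_rot: [[-0.183, 0.983, -0.003], [0.983, 0.183, -0.001], [-0.001, -0.003, -1.0]]
force: [-0.4, 0.4, -1.5]
opening: 0.571
grasp_force: 29.8
time_s: 22.35
position: [0.5125, 0.3084, 0.086]
tcp_rot: [[-0.183, 0.983, 0.001], [0.983, 0.183, 0.0], [0.0, 0.001, -1.0]]
force: [0.2, 1.5, -1.7]
opening: 0.574
grasp_force: 29.8
t 22.35 p [0.5125 0.3084 0.086 ] tool shift mm [-0.4 -0.2 37.5] yaw now 10.5 world turn 0.1 deg -> tool az -0.001 (or 3.140) q6 9.8 zax [ 0.001  0.    -1.   ] open 0.574 F [ 0.2  1.5 -1.7] g 29.8
```

View pics/scene4.png

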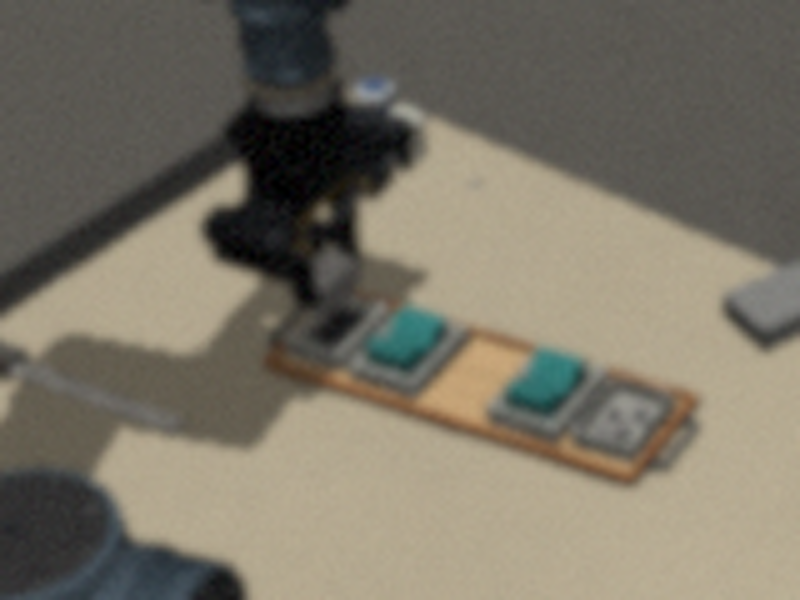

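Both jigs are seated, at (408,338) and (545,380), and the block is above the small nest. Lowering.

```bash
python3 -m jog '-0.4 0 17 0 0 0 40; 0 0 10 0 0 0 40; 0 0 5 0 0 0 40; 0 0 3 0 0 0 40; 0 0 1.5 0 0 0 40; 0 0 0 0 0 0 40; 0 0 0 0 0 0 40'; python3 plan.py .5124 .3080 .0485 10.6
```

```text
time_s: 23.28
position: [0.5123, 0.3082, 0.0494]
tcp_rot: [[-0.184, 0.983, 0.0], [0.983, 0.184, 0.0], [0.0, 0.001, -1.0]]
force: [-0.0, -0.2, -0.8]
opening: 0.568
grasp_force: 29.8
t 23.27 p [0.5123 0.3082 0.0494] tool shift mm [-0.2  0.   0.9] yaw now 10.6 world turn -0.0 deg -> tool az 0.000 (or -3.142) q6 9.7 zax [ 0.  0. -1.] open 0.568 F [-0.  -0.2 -0.8] g 29.8
```

```bash
python3 -m jog '0 0 1 0 0 0 40; 0 0 0 0 0 0 60; 0 0 0 0 0 0 75; 0 0 0 0 0 0 80; 0 0 0 0 0 0 80; 0 0 -35 0 0 0 80; 0 0 -35 0 0 0 80; 0 0 -10 0 0 0 50; 0 0 0 0 0 0 50'; python3 plan.py .5168 -.4595 .13 -81
```

```text
time_s: 24.4
position: [0.5123, 0.3082, 0.1284]
tcp_rot: [[-0.184, 0.983, 0.001], [0.983, 0.184, 0.0], [0.0, 0.001, -1.0]]
force: [0.5, 0.4, -1.0]
opening: 0.769
grasp_force: 0.0
t 24.4 p [0.5123 0.3082 0.1284] tool shift mm [-755.4 -136.8   -1.8] yaw now 10.6 world turn 88.4 deg -> tool az -1.543 (or 1.599) q6 9.7 zax [ 0.001  0.    -1.   ] open 0.769 F [ 0.5  0.4 -1. ] g 0.0
```

```bash
python3 -m jog '-42 -7.6 0 0 0 0 50; -42 -7.6 0 0 0 0 50; -42 -7.6 0 0 0 0 50; -42 -7.6 0 0 0 0 50; -42 -7.6 0 0 0 0 50; -42 -7.6 0 0 0 0 50; -42 -7.6 0 0 0 0 50; -42 -7.6 0 0 0 0 50; -42 -7.6 0 0 0 0 50'; python3 -m jog '-42 -7.6 0 0 0 0 50; -42 -7.6 0 0 0 0 50; -42 -7.6 0 0 0 0 50; -42 -7.6 0 0 0 0 50; -42 -7.6 0 0 0 0 50; -42 -7.6 0 0 0 0 50; -42 -7.6 0 0 0 0 50; -42 -7.6 0 0 0 0 50; -42 -7.6 0 0 0 0 50';  python3 -m jog '0 0 0 0 0 0.16 50; 0 0 0 0 0 0.16 50; 0 0 0 0 0 0.16 50; 0 0 0 0 0 0.16 50; 0 0 0 0 0 0.16 50; 0 0 0 0 0 0.16 50; 0 0 0 0 0 0.16 50; 0 0 0 0 0 0.16 50; 0 0 0 0 0 0.16 50; 0 0 0 0 0 0.16 50; 0 0 0 0 0 0 50; 0 0 0 0 0 0 50'; python3 plan.py .5168 -.4595 .025 -81
python3 - <<'E'
from h import *
C={n:capture(n) for n in("top","scene")}
L=[("jig1","vee_jig_1",(.5495,.1125,.016,1.755),(.04,.06,.022),0),("jig2","vee_jig_1",(.5255,.2405,.016,1.755),(.04,.06,.022),0),("block","stop_block",(.5123,.308,.016,1.75),(.03,.05,.025),0)]
for n,t,p,d,z0 in L:
    M={k:masks(k,C[k],t,p[:3],12) for k in C}
    for ks in (["top"],["scene"],["top","scene"]):
        o=[(C[k],M[k]) for k in ks if M[k] is not None]
        if len(o)<len(ks): print(n,ks,"none");continue
        r=fit(o,p,d,z0,len(ks)==2); print(n,ks,r.x.round(4),"deg",np.degrees(r.x[2]).round(1),"c",round(r.fun,3),[int(m.sum()) for _,m in o])
a=cv2.resize(C["top"]["color"][165:225,100:240,::-1],(800,343),interpolation=cv2.INTER_CUBIC); cv2.imwrite("pics/t5.png",a)
u=proj(C["scene"],[(.516,-.46,.02)])[0].astype(int); print(u)
cv2.imwrite("pics/s5.png",cv2.resize(C["scene"]["color"][u[1]-60:u[1]+60,u[0]-80:u[0]+80,::-1],(800,600),interpolation=cv2.INTER_CUBIC))
E
```

```text
time_s: 25.52
position: [0.5134, -0.0771, 0.1265]
tcp_rot: [[-0.184, 0.983, -0.003], [0.983, 0.184, 0.001], [0.002, -0.003, -1.0]]
force: [0.1, 0.4, 0.6]
opening: 0.578
grasp_force: 0.0
time_s: 26.65
position: [0.5158, -0.4606, 0.1256]
tcp_rot: [[-0.184, 0.983, -0.002], [0.983, 0.184, 0.003], [0.004, -0.002, -1.0]]
force: [-0.2, -1.5, -0.2]
opening: 0.574
grasp_force: 0.0
time_s: 28.15
position: [0.5164, -0.4596, 0.1269]
tcp_rot: [[0.988, 0.157, -0.001], [0.157, -0.988, 0.002], [-0.001, -0.002, -1.0]]
force: [0.6, -0.4, 0.8]
opening: 0.577
grasp_force: 0.0
t 28.15 p [ 0.5164 -0.4596  0.1269] tool shift mm [6.000e-01 1.000e-01 1.019e+02] yaw now -80.9 world turn -0.1 deg -> tool az 0.001 (or -3.141) q6 30.0 zax [-0.001  0.002 -1.   ] open 0.577 F [ 0.6 -0.4  0.8] g 0.0
jig1 ['top'] [0.5505 0.113  1.7306] deg 99.2 c 0.108 [202]
jig1 ['scene'] [0.5494 0.1137 1.8316] deg 104.9 c 0.046 [163]
jig1 ['top', 'scene'] [0.55   0.1133 1.786  0.0159] deg 102.3 c 0.167 [202, 163]
jig2 ['top'] [0.5257 0.239  1.7411] deg 99.8 c 0.108 [211]
jig2 ['scene'] [0.527  0.2399 1.8385] deg 105.3 c 0.166 [137]
jig2 ['top', 'scene'] [0.5259 0.2383 1.7959 0.0174] deg 102.9 c 0.285 [211, 137]
block ['top'] [0.5112 0.3064 1.7092] deg 97.9 c 0.057 [156]
block ['scene'] none
block ['top', 'scene'] none
[349 245]
```

View pics/t5.png

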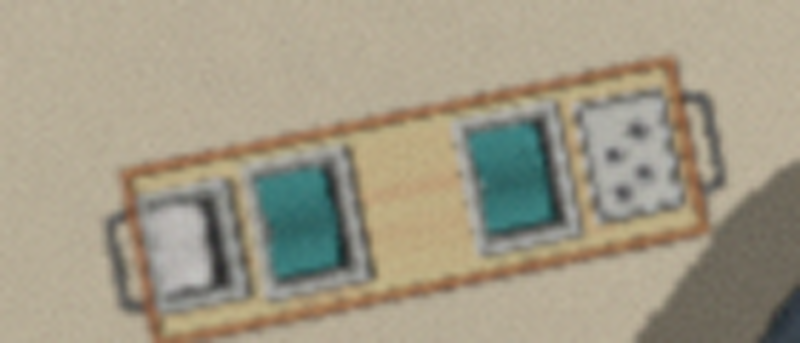

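View pics/s5.png

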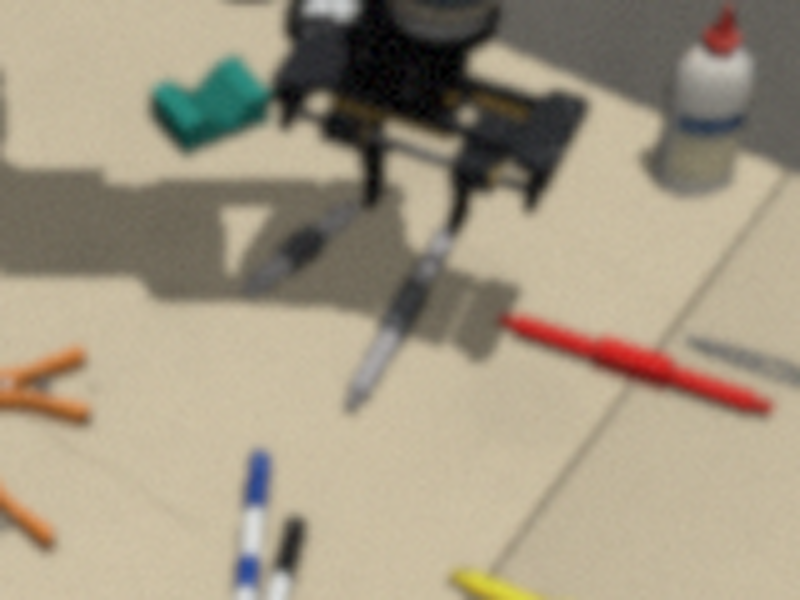

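Top crop: both jigs (298,222) and (512,178) and the block (185,247) sit square in their nests. Scene crop: open fingers straddle the long axle's dark beam (410,300), and the short axle (300,240) is off to the side. Lowering onto the beam.

```bash
python3 -m jog '0.5 0 40 0 0 0 50; 0 0 35 0 0 0 50; 0 0 20 0 0 0 50; 0 0 0 0 0 0 50; 0 0 0 0 0 0 50'; python3 plan.py .5168 -.4595 .026 -81
```

```text
time_s: 29.18
position: [0.5181, -0.4609, 0.0344]
tcp_rot: [[0.988, 0.155, 0.002], [0.155, -0.988, -0.002], [0.001, 0.002, -1.0]]
force: [0.1, -0.4, 0.2]
opening: 0.574
grasp_force: 0.0
t 29.18 p [ 0.5181 -0.4609  0.0344] tool shift mm [-1.  -1.6  8.4] yaw now -81.1 world turn 0.1 deg -> tool az -0.001 (or 3.140) q6 30.2 zax [ 0.002 -0.002 -1.   ] open 0.574 F [ 0.1 -0.4  0.2] g 0.0
```

```bash
python3 -m jog '-0.5 0 8 0 0 0 50; 0 0 0 0 0 0 30; 0 0 0 0 0 0 14; 0 0 0 0 0 0 10; 0 0 0 0 0 0 10; 0 0 0 0 0 0 10; 0 0 0 0 0 0 10'; python3 plan.py .5168 -.4595 .026 -81; python3 -m jog '0 0 -20 0 0 0 10; 0 0 -40 0 0 0 10; 0 0 -40 0 0 0 10; 0 0 0 0 0 0 10;0 0 0 0 0 0 10'; python3 plan.py .5375 .1763 .128 -79.4
python3 - <<'E'
from h import *
C={n:capture(n) for n in("top","scene")}
u=proj(C["scene"],[(.516,-.46,.11)])[0].astype(int)
cv2.imwrite("pics/s6.png",cv2.resize(C["scene"]["color"][u[1]-60:u[1]+60,u[0]-80:u[0]+80,::-1],(800,600),interpolation=cv2.INTER_CUBIC))
for k in C:
    for t in("long_axle","short_axle"): print(k,t,[(np.round(d["at"],3).tolist(),round(d["conf"],2)) for d in place_of(k,t)])
E
```

```text
time_s: 30.05
position: [0.5169, -0.4602, 0.0253]
tcp_rot: [[0.988, 0.155, 0.0], [0.155, -0.988, -0.0], [0.0, 0.0, -1.0]]
force: [-0.4, 0.5, 1.4]
opening: 0.207
grasp_force: 30.0
t 30.05 p [ 0.5169 -0.4602  0.0253] tool shift mm [ 0.  -0.8 -0.7] yaw now -81.1 world turn 0.1 deg -> tool az -0.001 (or 3.140) q6 30.2 zax [ 0. -0. -1.] open 0.207 F [-0.4  0.5  1.4] g 30.0
time_s: 30.68
position: [0.516, -0.4592, 0.1244]
tcp_rot: [[0.988, 0.155, -0.001], [0.155, -0.988, 0.002], [-0.001, -0.002, -1.0]]
force: [-0.5, 0.4, -4.2]
opening: 0.202
grasp_force: 30.0
t 30.68 p [ 0.516  -0.4592  0.1244] tool shift mm [ 119.8 -624.4   -2.5] yaw now -81.1 world turn 1.7 deg -> tool az -0.029 (or 3.112) q6 30.2 zax [-0.001  0.002 -1.   ] open 0.202 F [-0.5  0.4 -4.2] g 30.0
top long_axle [([0.567, -0.609, 0.007], 0.63), ([0.351, -0.693, 0.01], 0.62), ([0.518, -0.455, 0.112], 0.61)]
top short_axle [([0.53, -0.367, 0.006], 0.38)]
scene long_axle [([0.567, -0.611, 0.008], 0.73), ([0.512, -0.459, 0.104], 0.63), ([0.354, -0.692, 0.008], 0.53)]
scene short_axle [([0.527, -0.376, 0.011], 0.52)]
```

View pics/s6.png

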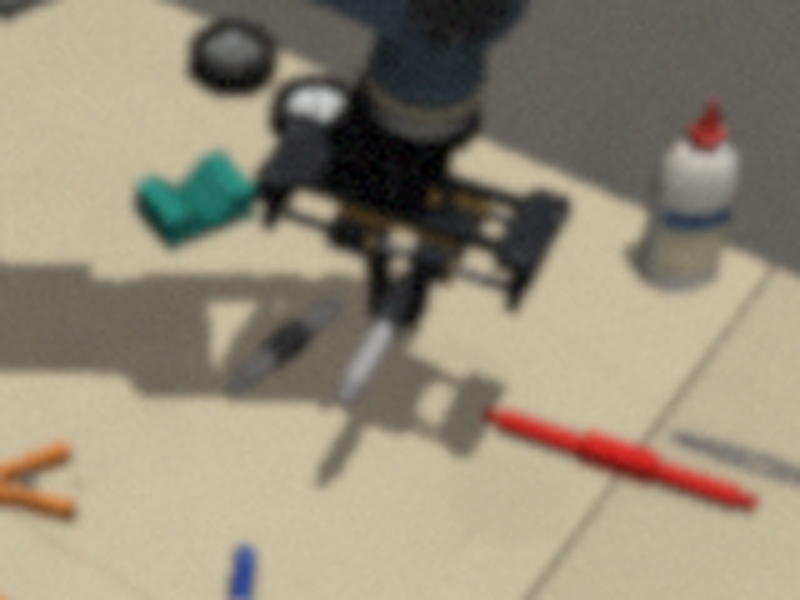

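Axle held (18 mm opening) and hanging level; the short axle hasn't been disturbed. Carrying it to the tray.

```bash
python3 -m jog '8 -41.6 0 0 0 0 10; 8 -41.6 0 0 0 0 10; 8 -41.6 0 0 0 0 10; 8 -41.6 0 0 0 0 10; 8 -41.6 0 0 0 0 10; 8 -41.6 0 0 0 0 10; 8 -41.6 0 0 0 0 10; 8 -41.6 0 0 0 0 10'; python3 -m jog '8 -41.6 0 0 0 0 10; 8 -41.6 0 0 0 0 10; 8 -41.6 0 0 0 0 10; 8 -41.6 0 0 0 0 10; 8 -41.6 0 0 0 0 10; 8 -41.6 0 0 0 0 10; 8 -41.6 0 0 0 0 10; 0 0 0 0 0 -0.03 10; 0 0 0 0 0 0 10; 0 0 20 0 0 0 10; 0 0 0 0 0 0 10; 0 0 0 0 0 0 10'; python3 plan.py .5378 .1763 .0525 -79.4
python3 - <<'E'
from h import *
C={n:capture(n) for n in("top","scene")}
for k in C:
    print(k,[(np.round(d["at"],3).tolist(),round(d["conf"],2)) for d in place_of(k,"long_axle")])
b=C["scene"]["color"][100:220,130:290,::-1]
cv2.imwrite("pics/s7.png",cv2.resize(b,(800,600),interpolation=cv2.INTER_CUBIC))
E
```

```text
time_s: 31.98
position: [0.5285, -0.1202, 0.125]
tcp_rot: [[0.988, 0.155, 0.0], [0.155, -0.988, 0.0], [0.0, 0.0, -1.0]]
force: [0.4, 0.6, -2.2]
opening: 0.202
grasp_force: 30.0
time_s: 33.48
position: [0.5388, 0.1741, 0.1054]
tcp_rot: [[0.983, 0.183, 0.0], [0.183, -0.983, -0.0], [0.0, 0.0, -1.0]]
force: [-0.3, 0.6, -3.3]
opening: 0.205
grasp_force: 30.0
t 33.48 p [0.5388 0.1741 0.1054] tool shift mm [-0.6 -2.4 52.9] yaw now -79.4 world turn 0.0 deg -> tool az -0.001 (or 3.141) q6 86.0 zax [ 0. -0. -1.] open 0.205 F [-0.3  0.6 -3.3] g 30.0
top [([0.351, -0.69, 0.005], 0.57), ([0.564, -0.607, 0.01], 0.5), ([0.539, 0.172, 0.091], 0.44)]
scene [([0.355, -0.691, 0.004], 0.79), ([0.538, 0.174, 0.087], 0.6), ([0.566, -0.608, 0.01], 0.51)]
```

View pics/s7.png

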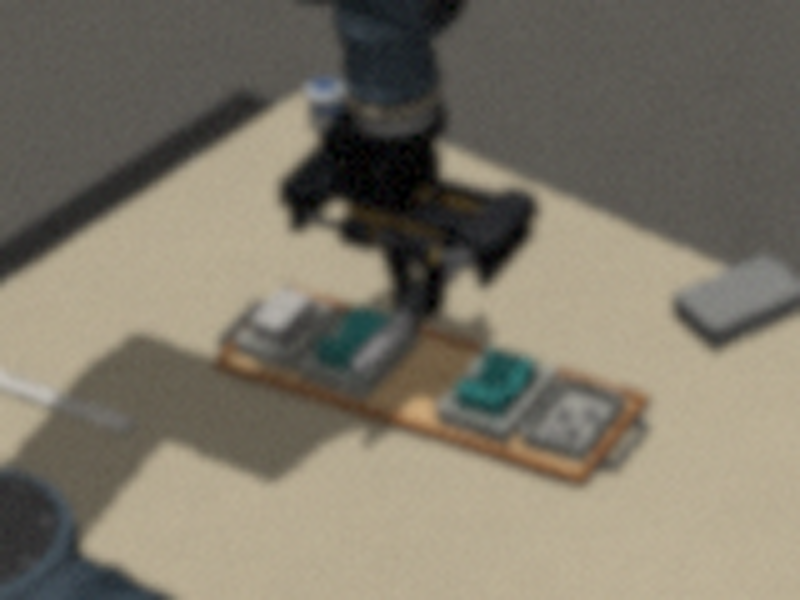

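The axle still lies across the tray (toward (380,345)) and needs a quarter turn. I'll turn at this height; it's well clear of everything.

```bash
python3 -m jog '0 0 0 0 0 -0.157 10; 0 0 0 0 0 -0.157 10; 0 0 0 0 0 -0.157 10; 0 0 0 0 0 -0.157 10; 0 0 0 0 0 -0.157 10; 0 0 0 0 0 -0.157 10; 0 0 0 0 0 -0.157 10; 0 0 0 0 0 -0.157 10; 0 0 0 0 0 -0.157 10; 0 0 0 0 0 -0.157 10; 0 0 0 0 0 0 10; 0 0 0 0 0 0 10'; python3 plan.py .5378 .1763 .0525 10.6
python3 - <<'E'
from h import *
C={n:capture(n) for n in("top","scene")}
for k in C:
    print(k,[(np.round(d["at"],3).tolist(),round(d["conf"],2)) for d in place_of(k,"long_axle")])
b=C["scene"]["color"][100:220,130:290,::-1]
cv2.imwrite("pics/s8.png",cv2.resize(b,(800,600),interpolation=cv2.INTER_CUBIC))
E
```

```text
time_s: 35.17
position: [0.5387, 0.175, 0.1054]
tcp_rot: [[-0.182, 0.983, 0.0], [0.983, 0.182, 0.0], [-0.0, 0.0, -1.0]]
force: [0.4, 0.8, -2.9]
opening: 0.203
grasp_force: 30.0
t 35.17 p [0.5387 0.175  0.1054] tool shift mm [ 1.5 -0.6 52.9] yaw now 10.5 world turn 0.1 deg -> tool az -0.002 (or 3.139) q6 -3.8 zax [ 0.  0. -1.] open 0.203 F [ 0.4  0.8 -2.9] g 30.0
top [([0.354, -0.692, 0.008], 0.72), ([0.539, 0.175, 0.09], 0.64), ([0.565, -0.609, 0.008], 0.64)]
scene [([0.354, -0.692, 0.007], 0.93), ([0.562, -0.611, 0.01], 0.86), ([0.538, 0.174, 0.086], 0.48)]
```

View pics/s8.png

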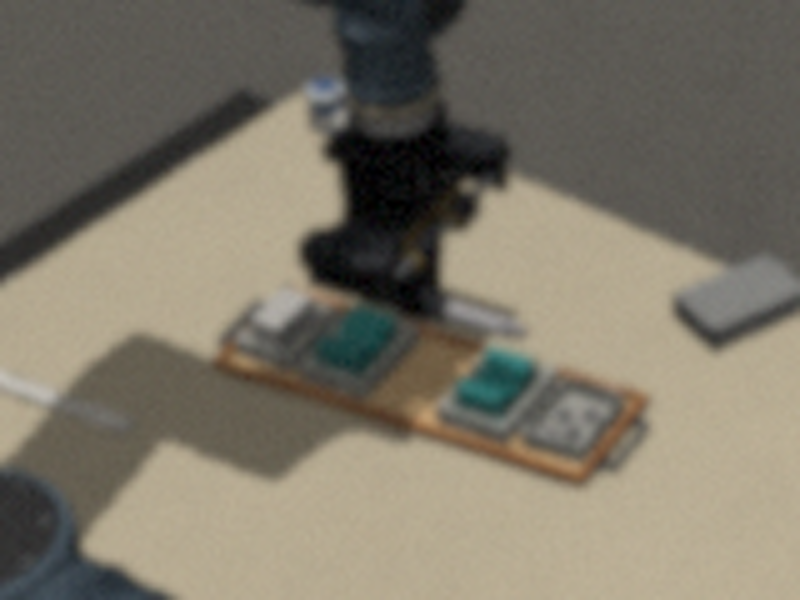

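The axle (480,315) is now along the row. Lowering.

```bash
python3 -m jog '1.5 -0.5 25 0 0 0 10; 0 0 12 0 0 0 10; 0 0 7 0 0 0 10; 0 0 4 0 0 0 10; 0 0 2 0 0 0 10; 0 0 0 0 0 0 10; 0 0 0 0 0 0 10'; python3 plan.py .5378 .1763 .0525 10.6
```

```text
time_s: 36.25
position: [0.538, 0.1764, 0.0555]
tcp_rot: [[-0.184, 0.983, 0.001], [0.983, 0.184, 0.0], [-0.0, 0.001, -1.0]]
force: [-0.8, 0.3, -3.4]
opening: 0.206
grasp_force: 30.0
t 36.25 p [0.538  0.1764 0.0555] tool shift mm [-0.  -0.2  3. ] yaw now 10.6 world turn 0.0 deg -> tool az -0.000 (or 3.142) q6 -3.8 zax [ 0.001  0.    -1.   ] open 0.206 F [-0.8  0.3 -3.4] g 30.0
```

```bash
python3 -m jog '0 0 1 0 0 0 10; 0 0 1 0 0 0 10; 0 0 1 0 0 0 10; 0 0 0 0 0 0 10; 0 0 0 0 0 0 10'; python3 plan.py .5378 .1763 .0525 10.6
```

```text
time_s: 36.88
position: [0.5378, 0.1763, 0.0521]
tcp_rot: [[-0.184, 0.983, -0.0], [0.983, 0.184, 0.0], [0.0, -0.0, -1.0]]
force: [0.0, -0.4, -3.2]
opening: 0.202
grasp_force: 30.0
t 36.88 p [0.5378 0.1763 0.0521] tool shift mm [-0.   0.  -0.4] yaw now 10.6 world turn 0.0 deg -> tool az -0.000 (or 3.142) q6 -3.8 zax [-0.  0. -1.] open 0.202 F [ 0.  -0.4 -3.2] g 30.0
```

```bash
python3 -m jog '0 0 0.7 0 0 0 10; 0 0 0 0 0 0 10; 0 0 0 0 0 0 10'; python3 -m jog '0 0 0.7 0 0 0 10; 0 0 0 0 0 0 10; 0 0 0 0 0 0 10'
```

```text
time_s: 37.25
position: [0.538, 0.1764, 0.0518]
tcp_rot: [[-0.184, 0.983, 0.001], [0.983, 0.184, 0.0], [-0.0, 0.001, -1.0]]
force: [0.4, 0.4, 1.0]
opening: 0.2
grasp_force: 30.0
time_s: 37.62
position: [0.538, 0.1764, 0.0518]
tcp_rot: [[-0.184, 0.983, 0.001], [0.983, 0.184, 0.0], [-0.0, 0.001, -1.0]]
force: [-1.8, 0.7, 6.7]
opening: 0.202
grasp_force: 30.0
```

Contact: the axle rests in the vees. Backing off the press, releasing and retreating.

```bash
python3 -m jog '0 0 -0.7 0 0 0 10; 0 0 0 0 0 0 22; 0 0 0 0 0 0 35; 0 0 0 0 0 0 45; 0 0 0 0 0 0 45; 0 0 0 0 0 0 45; 0 0 -20 0 0 0 45; 0 0 -40 0 0 0 45; 0 0 -40 0 0 0 45'; python3 -m jog '-50 0 -10 0 0 0 45; -50 0 0 0 0 0 45; -50 0 0 0 0 0 45; -50 0 0 0 0 0 45; -50 0 0 0 0 0 45; 0 0 0 0 0 0 45; 0 0 0 0 0 0 45'
python3 - <<'E'
from h import *
C={n:capture(n) for n in("top","scene")}
for k in C:
    for t in ("long_axle","vee_jig_1","stop_block","short_axle","big_vee_jig"): print(k,t,[(np.round(d["at"],3).tolist(),round(d["conf"],2)) for d in place_of(k,t)])
a=cv2.resize(C["top"]["color"][165:225,100:240,::-1],(700,300),interpolation=cv2.INTER_CUBIC)
b=cv2.resize(C["scene"]["color"][140:200,150:290,::-1],(700,300),interpolation=cv2.INTER_CUBIC)
cv2.imwrite("pics/f.png",np.vstack([a,b]))
E
```

```text
time_s: 38.75
position: [0.5374, 0.1763, 0.1521]
tcp_rot: [[-0.184, 0.983, -0.001], [0.983, 0.184, -0.0], [0.0, -0.001, -1.0]]
force: [1.0, -0.1, -1.1]
opening: 0.516
grasp_force: 0.0
time_s: 39.62
position: [0.5831, -0.0691, 0.1612]
tcp_rot: [[-0.183, 0.983, -0.001], [0.983, 0.183, 0.001], [0.001, -0.001, -1.0]]
force: [-0.6, 0.6, -0.6]
opening: 0.516
grasp_force: 0.0
top long_axle [([0.354, -0.691, 0.008], 0.72), ([0.566, -0.608, 0.01], 0.71), ([0.536, 0.175, 0.041], 0.59)]
top vee_jig_1 [([0.512, 0.313, 0.014], 0.65), ([0.551, 0.112, 0.016], 0.56), ([0.524, 0.241, 0.015], 0.48)]
top stop_block [([0.51, 0.31, 0.017], 0.58)]
top short_axle [([0.526, -0.368, 0.004], 0.5), ([0.526, 0.239, 0.009], 0.47)]
top big_vee_jig [([0.606, -0.235, 0.003], 0.57)]
scene long_axle [([0.539, 0.175, 0.033], 0.62), ([0.356, -0.692, 0.006], 0.62), ([0.565, -0.61, 0.011], 0.54)]
scene vee_jig_1 [([0.536, 0.177, 0.033], 0.62), ([0.548, 0.11, 0.018], 0.61), ([0.526, 0.241, 0.018], 0.55), ([0.527, -0.374, 0.01], 0.27)]
scene stop_block []
scene short_axle [([0.527, -0.373, 0.012], 0.48)]
scene big_vee_jig [([0.609, -0.238, 0.001], 0.51)]
```

View pics/f.png

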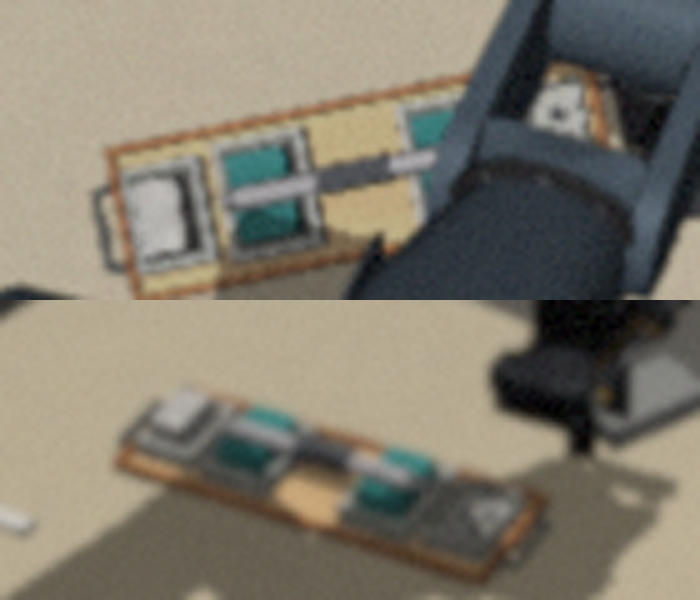

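The axle lies level in both vees, with its beam at (350,178) in the upper crop, centred between the jigs. The block is seated at (160,215), both look-alikes are in place, and the arm is clear. Handing in.

```bash
python3 -c "
from rig import *
print(hand_in())"
```

```text
the job is handed in; nothing more can be done
None
```

I handed the job in at about 40 s of the 112 s allowed; `hand_in()` gave no verdict. In the last pictures both small jigs and the stop block sit in their nests, the long axle lies in both vees, centred to within the cameras' few millimetres, and the large jig and short axle are where they were.

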